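# Slide a blank plate into the drilling fixture and cam-lock it

### The arm

A 6-joint arm with a two-finger parallel gripper is mounted at the origin on the work surface. World frame = base frame: x ahead of the robot, y to its left, z up, the work surface at z = 0. Lengths are in m, angles in rad, forces in N, time in s.
With the tool pointing down it reaches from about 0.275 to 0.825 m from the base axis. Payload 5.2 kg.
Tool frame: the origin (TCP) lies on the centre line of the jaws, within the pads' length; the fingertips stand bot.tip_extent ahead of it and the grasp point (between the pads) lies 3 mm ahead of it (bot.tip_extent is the distance from the TCP to the fingertips, in m); z points along the fingers, y is the direction in which the jaws open and shut (so a half turn about z gives the same grasp; the last joint's range is limited). The gripper opens to 93 mm and grips with 3 to 60 N. Pads are 15 mm wide; open, the fingers measure 128 mm over their backs; the gripper's body (75 mm by 188 mm) begins 65 mm behind the grasp point.
Start: joints at [1.094, 0.259, 1.535, -0, 1.348, -0.203], TCP at [0.149, 0.53, 0.241] pointing down, gripper open.
Joint ranges: [-3.14, 3.14], [-0.91, 2.08], [0.19, 2.58], [-1.22, 4.36], [0.22, 2.71], [-3.12, 3.12]. Speed limits (rad/s): [2.57, 2.57, 3.14, 3.14, 3.14, 3.14].

### API

Orientations are given as [roll, pitch, yaw] about the fixed x, y, z axes, in that order (R = Rz(yaw) Ry(pitch) Rx(roll)).
In Python, from bench import bot, effector, get_image, models gives the robot as it stands. Calls block until the motion is done:
- bot.move_ptp(position, orientation): joint-space move of the TCP to a pose.
- bot.move_straight(position, ori=None, rate=0.15, until_force=None): straight line of the TCP; ori=None keeps the orientation; rate is the mean speed in m/s. With until_force (N) it stops when the force on the tool has changed by that much, and returns True; else False.
- bot.move_j(angles): joint-space move.
- effector.move_gripper(opening, grip_force=None): opening from 0.0 (shut) to 1.0 (fully open); grip_force is the grip in N (None keeps the last); returns when the fingers have stopped.
- bot.wait(seconds).
- bot.solve_ik(position, orientation): joint angles nearest the present ones, or None.
- bot.observe(): the state.
- get_image(name): name is "scene" or "side" or "wrist"; returns a dict with "pixels" (384x512x3 uint8, blue, green, red), "vertical_fov" (degrees; the focal length in pixels is half the picture's height over the tangent of half this angle, whatever the lens; pixels are square), "cx", "cy" (the principal point, pixels), "cam_to_world" (4x4, takes a point from camera to world coordinates); the wrist camera has in their place "tool_from_camera" (4x4, takes a point from camera to tool coordinates, whose origin is the TCP and whose axes are the flange's). Camera axes: x right, y down, z forward; pixel columns grow to the right and rows downward; lengths in m; the calibration is good to about 2 mm. A picture is of the moment at which its call begins: read the wrist's pose just before it. There is no depth.
A pose or a line that the arm cannot do raises bot.IKError and nothing moves.
- bot.close_job(): hands the job in, once; it reports no verdict.
Trained networks look in the newest picture that a camera, given by its name, has taken for a name from the list of things; names that differ only in an ending like _2 or _b are one class to them, and where a whole thing is asked for, a point or a joint stands for the part that bears it (a point fixed in the world has none). Each returns a list of dicts, best first, with "p" (0 to 1); they miss things now and then, are a little off and sometimes report something else, mostly with a low value. They report only what shows in the picture. A call takes as long as a camera call.
- models.find_in(camera, target): "at" ([x, y, z] in m, in world coordinates, good to about 4 mm: the middle of the surface that is visible of it).
- models.tip_of(camera, target): "at" ([x, y, z] in m, in world coordinates, good to about 4 mm: a listed point, or the origin of a listed thing).
The state is a dict: "time_s": time; "qpos": joint angles; "joint_vel": joint speeds; "effort": joint torques, N m; "eef_pos": TCP position; "orientation": TCP orientation; "force": force on the tool from outside, world axes, zero at the start; "ft_torque": the same for the moment, N m; "width": opening from 0.0 (shut) to 1.0 (fully open).
Only numpy, scipy, OpenCV 4.12 (cv2) and the standard library are available. Lean on these libraries where they do the work, as an engineer would, in place of code of your own. Each camera call takes 0.05 s, during which the arm holds its last target. There are 200 camera calls.

### The job

Load the undrilled steel plate into the drilling fixture with the fingertips only, without picking it up: push it flat against the long rail, slide it along the rail into the corner pocket until it is home against the end stop, and then push the cam lever round as far as it goes so that it locks the plate. Leave the other things on the bench where they are.

Things in the scene. Friction and masses are not known exactly. Their poses are not given: they have to be found in the camera images.
- fixture: Heavy steel drilling fixture screwed to the bench, does not move: dark base plate 165 x 340 mm, 20 mm thick, whose top is the deck. Origin on the bench below the deck; x points from the deck's open front edge to the rail, y along the rail to the end stop, z up. In this frame (mm) the base plate spans x -85 to 80, y -190 to 150.
- rail_face (a point): Upper edge of the rail's straight working face, half way along. The rail is a bright steel bar 22 mm wide, 290 mm long (y -165 to 125), 14 mm high above the deck; its face is the plane x = 45 mm of the fixture and looks to -x.
- stop_face (a point): Upper edge of the end stop's face, in its middle. The stop is a steel block 36 x 22 mm, 14 mm high above the deck; its face is the plane y = 110 mm of the fixture and looks to -y.
- guide_nose (a point): Top of the round nose of the small guide block opposite the rail (x -18 to 4, y 35 to 60 mm of the fixture, 10 mm high above the deck). Between it and the rail the pocket's mouth is 41 mm wide.
- home (a point): Point of the deck, 20 mm above the bench, at x = 26, y = 70 mm of the fixture, where the blank's origin lies when the plate is home: long side on the rail, leading end on the stop, rear end at y = 30 mm, so that it stands out 5 mm from the guide's nose. Two dark run-out holes in the deck lie 25 mm either side along y.
- cam_pivot (a point): Upright axis of the cam lever, at deck height, at x = -13.4, y = 85 mm of the fixture. Round it sits an eccentric steel disc 30 mm across, 12 mm high on the deck.
- blank: The undrilled plate, plain steel 38 x 80 x 10 mm, about 0.24 kg, lying loose and askew (up to 0.35 rad) on the deck, off the rail and short of the pocket. Origin at the centre of its underside (20 mm above the bench while on the deck), y along its 80 mm length, pointing roughly to the stop, z up.
- cam_lever (a joint): Turn of the cam lever in rad, counter-clockwise from above: 0 fully open, 1.75 its end stop, locked. It starts open (0 to 0.4), pointing away from the rail over the front edge; locked, it lies parallel to the rail and points away from the end stop. From about 1.3 on the cam bears on the front side of a home plate. Pushing at the grip takes 1 to 4 N; it stays where it is left.
- lever_grip (a point): Middle of the black upright round grip at the end of the cam lever, 18 mm across and 34 mm high, 80 mm from the pivot. This point is 51 mm above the bench; the grip stands from 34 to 68 mm above the bench, and a flat arm 12 mm wide, 34 to 42 mm above the bench, joins it to the pivot.
- drilled_1: Bystander: finished plate of the same size with two 12 mm holes, lying on the bench before the fixture. Origin at the centre of its underside.
- drilled_2: Bystander: another finished plate with two holes, on the bench before the fixture. Origin at the centre of its underside.
- coupling: Bystander: pipe coupling, 41 mm across, 40 mm high, standing on the bench before the fixture. Origin at the centre of its underside.
- nipple: Bystander: short pipe, 34 mm across, 70 mm high, standing on the bench past the fixture's stop end. Origin at the centre of its underside.
- elbow: Bystander: pipe elbow, 38 mm across, 54 mm high, standing on the bench behind the rail. Origin at the centre of its underside.
- u_bolt: Bystander: U-bolt of 10 mm rod, 79 x 54 mm, lying on the bench behind the rail. Origin in its middle on the bench.
- brush: Bystander: chip brush 180 mm long, lying on the bench off the fixture's end that lies away from the stop. Origin on its underside.

How it is judged:
On the way, in this order (a step that is already met when the one before it is completed fails the run):
1. the plate lies flat against the rail, still at least 25 mm short of home (x of blank in the frame of fixture above 0.0235 m and angle between the y axis of blank and the y axis of fixture, either way round below 0.05 rad and y of blank in the frame of fixture below 0.045 m), for 0.1 s.
2. the plate is home in the corner, against rail and end stop, with the cam still open (x of blank in the frame of fixture above 0.0235 m and angle between the y axis of blank and the y axis of fixture, either way round below 0.05 rad and y of blank in the frame of fixture above 0.068 m and value of joint cam_lever below 0.9 rad), for 0.2 s.
At the end, for the whole second after the job is handed in: The plate lies flat on the deck within 1.5 mm of the rail, within 2 mm of the end stop and within 0.03 rad of parallel, at rest, and the cam lever is locked (beyond 1.5 rad) (x of blank in the frame of fixture above 0.0245 m and angle between the y axis of blank and the y axis of fixture, either way round below 0.03 rad and y of blank in the frame of fixture above 0.068 m and z of blank in the frame of fixture below 0.0215 m and value of joint cam_lever above 1.5 rad and linear speed of blank below 0.01 m/s); the robot touches nothing.
It fails at once if the plate is lifted more than 6 mm off the deck or tipped (z of blank in the frame of fixture above 0.026 m or angle between blank's own z axis and vertical above 0.12 rad).
It fails at once if another thing on the bench is moved more than 20 mm (distance of any of drilled_1, drilled_2, coupling, nipple, elbow, u_bolt, brush from where it was at the start of the episode above 0.02 m).
It also fails if it takes over 59 s, if anything falls off the work surface, if the arm or the gripper's body presses on something with over 40 N, if the wrist force passes 120 N, or if a joint passes its speed limit or range.

## Working session

There is one attempt and no reset: what is moved stays moved. The work goes in short steps, each a Python script; the robot and the scene stay as the last script left them, time stands still between calls to the robot, and variables do not carry over. Pictures are saved under pics/ and viewed, about 8 in all and at most 12, crops included, and the job is handed in when it is done.

```bash
ls; mkdir -p pics; python3 - <<'E'
from bench import bot, effector, get_image, models
import cv2, numpy as np
ims={}
for c in ("scene","side"):
    d=get_image(c); ims[c]=d
    cv2.imwrite(f"pics/{c}0.png",d["pixels"])
    print(c,d["vertical_fov"],d["cx"],d["cy"],np.round(d["cam_to_world"],3).tolist())
    for t in ("rail_face","stop_face","guide_nose","home","cam_pivot","lever_grip","blank","fixture"):
        print(t,[(np.round(r["at"],4).tolist(),round(r["p"],2)) for r in models.tip_of(c,t)[:2]])
s=bot.observe();print(bot.tip_extent,s["time_s"],s["eef_pos"],s["orientation"],s["width"])
cv2.imwrite("pics/both0.png",np.vstack([ims["scene"]["pixels"],ims["side"]["pixels"]])[:, :])
E
```

```text
pics
scene 48.69375253993117 261.9490527047272 189.5019708089793 [[0.255, 0.739, -0.623, 1.115], [0.967, -0.182, 0.179, -0.171], [0.019, -0.648, -0.761, 0.705], [0.0, 0.0, 0.0, 1.0]]
rail_face [([0.6522, -0.0075, 0.034], 0.72)]
stop_face [([0.6393, 0.1248, 0.0374], 0.81)]
guide_nose [([0.6059, 0.0503, 0.0292], 0.95)]
home [([0.6387, 0.0827, 0.0174], 0.9), ([0.7534, 0.1017, 0.0014], 0.63)]
cam_pivot [([0.5941, 0.0998, 0.0226], 0.63), ([0.636, 0.1266, 0.0358], 0.59)]
lever_grip [([0.5203, 0.0897, 0.052], 0.72)]
blank [([0.5845, -0.0476, 0.0192], 0.89), ([0.639, 0.0836, 0.0169], 0.33)]
fixture [([0.6109, 0.0139, 0.0046], 0.65)]
side 46.69104319358372 255.56257713051812 192.86821845400655 [[-0.896, -0.261, 0.358, 0.232], [-0.443, 0.496, -0.747, 0.695], [0.017, -0.828, -0.56, 0.591], [0.0, 0.0, 0.0, 1.0]]
rail_face [([0.6543, -0.0134, 0.0332], 0.77), ([0.6013, 0.0546, 0.0263], 0.55)]
stop_face [([0.6359, 0.1269, 0.0312], 0.9)]
guide_nose [([0.601, 0.0529, 0.0299], 0.83)]
home [([0.6378, 0.0819, 0.0211], 0.63)]
cam_pivot [([0.5983, 0.0972, 0.0182], 0.88)]
lever_grip [([0.5162, 0.092, 0.0511], 0.82)]
blank [([0.5885, -0.0418, 0.0184], 0.61)]
fixture [([0.6102, 0.0144, -0.0067], 0.95), ([0.516, 0.0899, 0.0497], 0.25)]
0.022 0.9 [0.148686   0.52953513 0.24068517] [ 3.14151473e+00 -1.58477919e-05  2.86780102e+00] 0.997886903710952
```

```bash
cat > h.py <<'E'
from bench import bot, effector, get_image, models
import cv2, numpy as np
from scipy.optimize import least_squares
P={"rail_face":(45,-20),"stop_face":(27,110),"guide_nose":(4,47.5),"home":(26,70),"cam_pivot":(-13.4,85),"fixture":(0,0)}
Z={"rail_face":34,"stop_face":34,"guide_nose":30,"home":20,"cam_pivot":20,"fixture":0}
def proj(d,p):
    p=np.atleast_2d(p); M=np.linalg.inv(d["cam_to_world"]); c=p@M[:3,:3].T+M[:3,3]
    f=192/np.tan(np.radians(d["vertical_fov"]/2))
    return c[:,:2]/c[:,2:]*f+[d["cx"],d["cy"]]
def unproj(d,uv,z):
    f=192/np.tan(np.radians(d["vertical_fov"]/2)); T=np.array(d["cam_to_world"])
    r=T[:3,:3]@np.array([(uv[0]-d["cx"])/f,(uv[1]-d["cy"])/f,1]); o=T[:3,3]
    return o+r*(z-o[2])/r[2]
def w(F,p):  # fixture mm (x,y,z) -> world m
    p=np.atleast_2d(np.array(p,float))/1000; c,s=np.cos(F[2]),np.sin(F[2])
    return np.c_[p[:,:2]@np.array([[c,s],[-s,c]])+F[:2],p[:,2]]
E
python3 - <<'E'
from h import *
D={c:get_image(c) for c in("scene","side")}
A=[];B=[]
for c in D:
    for k,(x,y) in P.items():
        r=models.tip_of(c,k)
        if r and r[0]["p"]>.5: A.append((x,y,0));B.append(r[0]["at"][:2])
B=np.array(B)
s=least_squares(lambda F:(w(F,A)[:,:2]-B).ravel(),[.6,.01,0],loss="soft_l1",f_scale=.003)
F=s.x;print("F",F); print(np.round((w(F,A)[:,:2]-B)*1000,1).tolist())
np.save("F.npy",F)
for c in D:
    im=cv2.resize(D[c]["pixels"],None,fx=1.5,fy=1.5,interpolation=cv2.INTER_CUBIC)
    for poly in ([(-85,-190,20),(80,-190,20),(80,150,20),(-85,150,20)],[(45,-165,34),(67,-165,34),(67,125,34),(45,125,34)],[(7,30,20),(45,30,20),(45,110,20),(7,110,20)]):
        q=(proj(D[c],w(F,poly))+.5)*1.5
        cv2.polylines(im,[np.int32(q)],True,(0,255,0),1)
    cv2.imwrite(f"pics/{c}1.png",im)
E
```

```text
F [ 0.60760984  0.01217682 -0.0112853 ]
[[0.2, -3.2], [-1.3, -3.4], [7.7, 10.3], [-3.0, 0.8], [-1.8, -2.9], [-0.3, -2.4], [-4.0, 3.4], [0.1, -1.8], [11.3, 8.1], [24.0, 68.3], [-0.7, -2.9], [-0.8, 0.4]]
```

View pics/scene1.png

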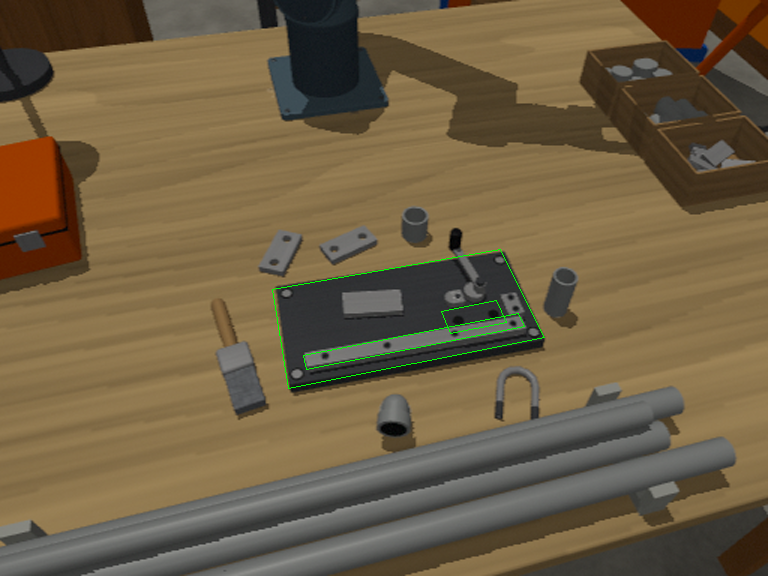

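View pics/side1.png

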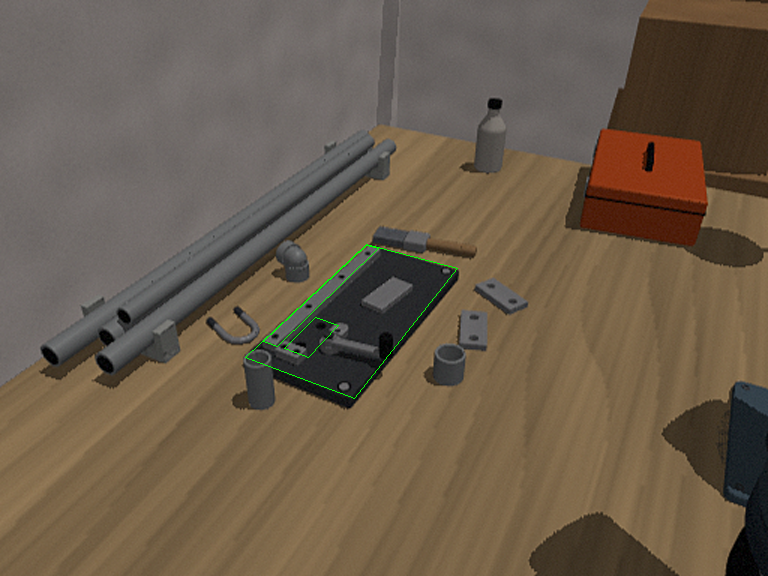

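The fit in both pictures is close: in the scene picture the deck corners are near (273,289), (290,388), (543,340), (503,250), with the blank at about (372,303). I'll refine with a wrist view from above.

```bash
cat >> h.py <<'E'
from scipy.spatial.transform import Rotation as R
def wristimg():
    s=bot.observe(); d=get_image("wrist")
    T=np.eye(4);T[:3,:3]=R.from_euler("xyz",s["orientation"]).as_matrix();T[:3,3]=s["eef_pos"]
    d["cam_to_world"]=T@np.array(d["tool_from_camera"]); return d
E
python3 - <<'E'
from h import *
d=wristimg(); print(np.round(d["tool_from_camera"],3).tolist(),d["vertical_fov"])
F=np.load("F.npy"); yaw=F[2]
for y in (yaw,yaw+np.pi,yaw+np.pi/2,yaw-np.pi/2): print(y,bot.solve_ik(w(F,(-60,0,300))[0],[np.pi,0,y]))
bot.move_ptp(w(F,(-60,-10,300))[0],[np.pi,0,yaw])
effector.move_gripper(0.36)
d=wristimg(); 
import pickle; pickle.dump(d,open("w1.pkl","wb"))
for t in list(P)+["lever_grip","blank"]: print(t,[(np.round(r["at"],4).tolist(),round(r["p"],2)) for r in models.tip_of("wrist",t)[:2]])
im=cv2.resize(d["pixels"],None,fx=1.5,fy=1.5,interpolation=cv2.INTER_CUBIC)
for poly in ([(-85,-190,20),(80,-190,20),(80,150,20),(-85,150,20)],[(45,-165,34),(67,-165,34),(67,125,34),(45,125,34)],[(7,30,20),(45,30,20),(45,110,20),(7,110,20)]):
    cv2.polylines(im,[np.int32((proj(d,w(F,poly))+.5)*1.5)],True,(0,255,0),1)
cv2.imwrite("pics/w1.png",im); print(bot.observe()["time_s"],bot.observe()["width"])
E
```

```text
[[0.001, -0.959, -0.282, 0.078], [1.0, 0.001, -0.0, 0.001], [0.0, -0.282, 0.959, -0.144], [0.0, 0.0, 0.0, 1.0]] 70.41773036252222
-0.011285304515713319 [-1.80213822e-01  2.21974265e-01  1.43857303e+00 -4.44089210e-16
  1.48104536e+00  1.40186781e+00]
3.1303073490740796 [-0.18021382  0.22197426  1.43857303  0.          1.48104536 -1.73972484]
1.5595110222791833 [-0.18021382  0.22197426  1.43857303  0.          1.48104536 -0.16892852]
-1.5820816313106099 [-1.80213822e-01  2.21974265e-01  1.43857303e+00 -4.44089210e-16
  1.48104536e+00  2.97266414e+00]
rail_face [([0.6538, -0.005, 0.0359], 0.66)]
stop_face [([0.6388, 0.1258, 0.0324], 0.58), ([0.6524, -0.005, 0.0324], 0.47)]
guide_nose [([0.5991, 0.0524, 0.0317], 0.73)]
home [([0.6353, 0.0846, 0.0218], 0.8), ([0.5968, 0.1018, 0.0201], 0.23)]
cam_pivot [([0.5978, 0.1024, 0.0193], 0.7), ([0.634, 0.2079, 0.0017], 0.61)]
fixture [([0.6095, 0.0173, 0.0004], 0.84)]
lever_grip [([0.5164, 0.0929, 0.0529], 0.88)]
blank [([0.5846, -0.0454, 0.0191], 0.93)]
5.525 0.3598419663551792
```

View pics/w1.png

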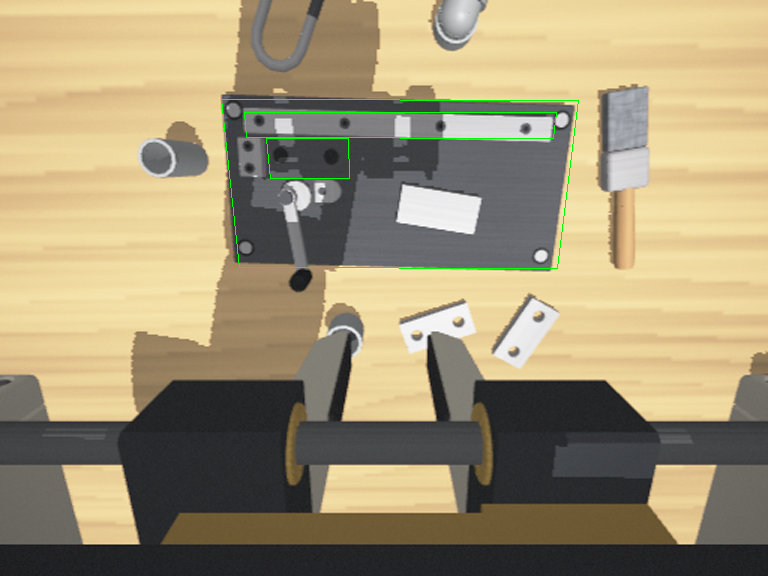

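The wrist view shows deck corners near (222,96), (575,106), (552,270) and (235,263), and blank top corners near (403,183), (481,196), (474,235) and (396,221). The green overlay is about 1° out in yaw, so I'll refit on the corners together with the network points.

```bash
python3 - <<'E'
from h import *
import pickle; d=pickle.load(open("w1.pkl","rb")); F0=np.load("F.npy")
C=np.array([(222,96),(575,106),(552,270),(235,263)])/1.5
Wc=[unproj(d,c,.02)[:2] for c in C]; A=[(80,150,0),(80,-190,0),(-85,-190,0),(-85,150,0)]
# refine the rail's face and corners by network points too
pts={"rail_face":[(.6522,-.0075),(.6543,-.0134),(.6538,-.005)],"stop_face":[(.6393,.1248),(.6359,.1269),(.6388,.1258)],
"guide_nose":[(.6059,.0503),(.601,.0529),(.5991,.0524)],"home":[(.6387,.0827),(.6378,.0819),(.6353,.0846)],"cam_pivot":[(.5941,.0998),(.5983,.0972),(.5978,.1024)],"fixture":[(.6109,.0139),(.6102,.0144),(.6095,.0173)]}
A2=[P[k]+(0,) for k in pts for _ in pts[k]]; B2=[q for k in pts for q in pts[k]]
fit=lambda A,B:least_squares(lambda F:(w(F,A)[:,:2]-np.array(B)).ravel(),F0,loss="soft_l1",f_scale=.003).x
for n,(a,b) in dict(corners=(A,Wc),nets=(A2,B2),all=(A+A2,Wc+B2)).items():
    F=fit(a,b);print(n,F,np.round((w(F,a)[:,:2]-b)*1000,1).tolist()[:4])
np.save("F.npy",F)
# blank by segmentation
g=cv2.cvtColor(d["pixels"],cv2.COLOR_BGR2GRAY); m=np.uint8(g>150)*255
n,l=cv2.connectedComponents(m); k=l[int(209/1.5),int(438/1.5)]
c=max(cv2.findContours(np.uint8(l==k),0,1)[0],key=cv2.contourArea)[:,0]
q=np.float32([unproj(d,p,.03)[:2] for p in c])*1000
r=cv2.minAreaRect(q); print("rect",r, "net",(.5846,-.0454))
print("hand",[np.round(unproj(d,np.array(p)/1.5,.03)[:2],4).tolist() for p in((403,183),(481,196),(474,235),(396,221))])
b=cv2.boxPoints(r)/1000; c_,s_=np.cos(F[2]),np.sin(F[2])
print("blank corners in fixture",np.round((b-F[:2])@np.array([[c_,-s_],[s_,c_]])*1000,1).tolist())
g=(np.array([.517,.0915])-F[:2])@np.array([[c_,-s_],[s_,c_]])*1000; v=g-[-13.4,85]
print("grip",g,np.hypot(*v),"lever",(np.arctan2(v[1],v[0])%6.283)-(3*np.pi/2-1.75))
E
```

```text
corners [ 0.60768511  0.01446336 -0.03553235] [[1.0, 1.5], [1.3, -1.2], [-1.6, -0.7], [-0.8, 0.5]]
nets [ 0.60880882  0.01366133 -0.01489025] [[1.3, 0.5], [-0.8, 6.4], [-0.3, -2.0], [-1.9, -1.6]]
all [ 0.60794775  0.01408432 -0.03149256] [[0.7, 1.4], [2.4, -1.3], [-0.5, -1.4], [-1.1, -0.2]]
rect ((583.94287109375, -47.17753219604492), (80.50493621826172, 37.421138763427734), 80.20512390136719) net (0.5846, -0.0454)
hand [[0.6101, -0.0119], [0.5968, -0.0893], [0.5579, -0.0843], [0.573, -0.0048]]
blank corners in fixture [[-46.2, -99.2], [-9.1, -104.4], [2.1, -24.7], [-35.0, -19.5]]
grip [-93.34026927  74.51358933] 80.62512920322902 lever 0.30945169189006094
```

```bash
cat >> h.py <<'E'
F=np.load("F.npy"); F[2]=-.0335
def ori(a): return [np.pi,0,F[2]+a]
def fx():
    s=bot.observe(); q=np.array(s["eef_pos"])-[F[0],F[1],0]; c,sn=np.cos(F[2]),np.sin(F[2])
    return np.round([(c*q[0]+sn*q[1])*1e3,(-sn*q[0]+c*q[1])*1e3,q[2]*1e3],1), np.round(s["force"],1), round(s["time_s"],2)
def go(x,y,z,rate=.15,f=None,a=0):
    r=bot.move_straight(w(F,(x,y,z))[0],ori(a),rate=rate,until_force=f); print(r,*fx()); return r
def blank(d):
    g=cv2.cvtColor(d["pixels"],cv2.COLOR_BGR2GRAY)
    return g
E
python3 - <<'E'
from h import *
bot.move_ptp(w(F,(-78,-62,90))[0],ori(0)); print(fx())
go(-78,-62,45.5,.12)
go(-40,-62,45.5,.1,12)
go(6,-62,45.5,.05,12)
d=get_image("scene"); 
for t in ("blank",):
  for c in("scene",): print(models.tip_of(c,t)[:2])
im=cv2.resize(d["pixels"][140:280,160:400],None,fx=3,fy=3,interpolation=cv2.INTER_CUBIC); cv2.imwrite("pics/s2.png",im)
E
```

```text
(array([-76.7, -62.2,  91.1]), array([ 0.3, -1.1, -0.9]), 6.4)
False [-77.2 -62.   46.4] [ 0.3  0.5 -0. ] 6.92
False [-39.9 -62.   45.8] [-0.3  0.1 -0.4] 7.45
True [ -2.8 -61.6  44.8] [ 0.5 -0.1 -0.1] 8.19
[{'at': [0.6332, -0.0436, 0.0201], 'p': 0.85}]
```

View pics/s2.png

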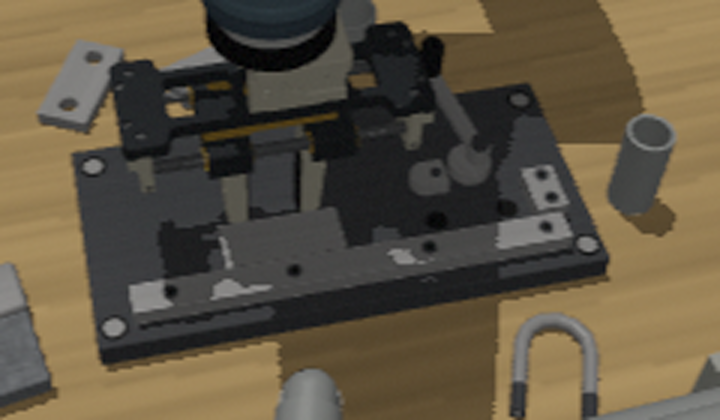

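The blank lies along the rail (crop: blank at about (280,240), rail just below it). I'll press once more to confirm contact, then take it along the rail.

```bash
python3 - <<'E'
from h import *
go(4,-62,45.5,.02,18); 
go(-20,-62,45.5,.1); go(-20,-62,95,.2)
effector.move_gripper(0.0)
# behind the rear end (blank rear at y about -102), jaws along x
bot.move_ptp(w(F,(22,-128,95))[0],ori(np.pi/2)); print(fx())
d=get_image("scene"); cv2.imwrite("pics/s3.png",cv2.resize(d["pixels"][140:280,160:400],None,fx=3,fy=3,interpolation=cv2.INTER_CUBIC))
d=get_image("side"); cv2.imwrite("pics/s3b.png",d["pixels"])
for c in("scene","side"): print(models.tip_of(c,"blank")[:2])
E
```

```text
True [ -2.8 -61.4  44. ] [ 0.1 -0.6 -0.6] 8.66
False [-20.  -62.   45.6] [ 0.7 -0.3 -0.7] 8.97
False [-18.7 -62.2  95.9] [ 0.9 -0.6 -0.2] 9.38
(array([  21.9, -127.8,   95. ]), array([-0.4, -0.1,  0.3]), 11.55)
[{'at': [0.6312, -0.0442, 0.019], 'p': 0.93}, {'at': [0.6064, -0.2423, -0.0009], 'p': 0.32}]
[{'at': [0.6365, -0.0421, 0.0213], 'p': 0.94}]
```

View pics/s3.png

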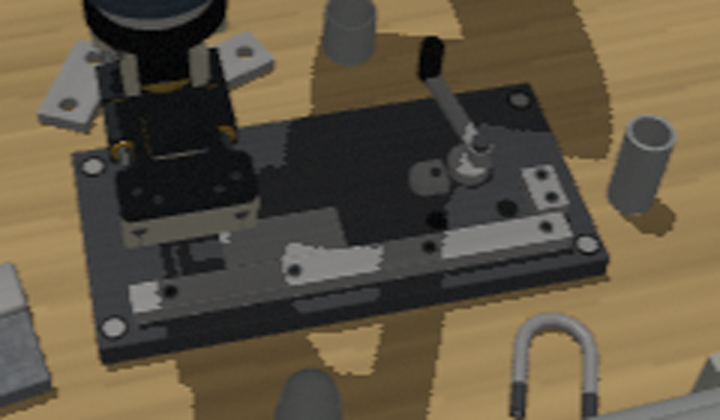

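```bash
python3 - <<'E'
from h import *
a=np.pi/2
go(19,-126,45.5,.12,a=a)
go(19.5,-70,45.5,.05,12,a=a)
go(20.5,5,45.5,.05,12,a=a)
d=get_image("scene"); cv2.imwrite("pics/s4.png",cv2.resize(d["pixels"][140:280,160:400],None,fx=3,fy=3,interpolation=cv2.INTER_CUBIC))
print(models.tip_of("scene","blank")[:2])
E
```

```text
False [  19.2 -126.    45.7] [0.3 0.8 0.8] 12.32
False [ 19.6 -69.9  45.6] [-0.4 -2.7  2.5] 13.58
False [20.1  4.6 45.6] [-1.7 -5.1  4.3] 15.23
[]
```

View pics/s4.png

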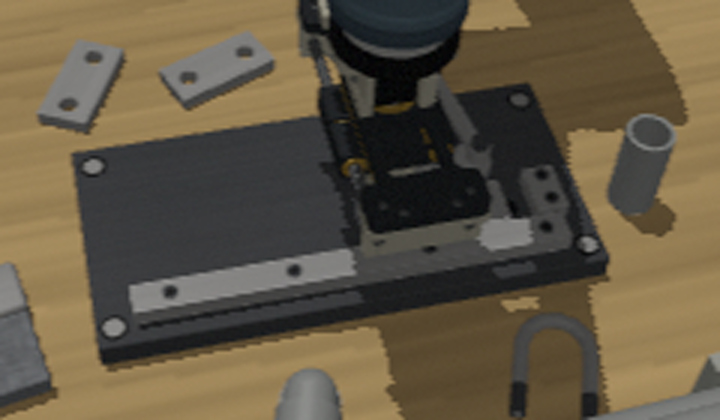

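The plate is entering the pocket ahead of the gripper, near (450,220) and hidden by it. Force is moderate, so I'll continue to the stop.

```bash
python3 - <<'E'
from h import *
a=np.pi/2
r=go(20.5,28,45.5,.03,14,a=a)
if r: go(20.5,28,45.5,.02,14,a=a)
go(20.5,5,45.5,.15,a=a); go(20.5,0,100,.2,a=a)
bot.move_ptp(w(F,(-60,-40,200))[0],ori(0))
d=wristimg(); print(fx())
for c in("wrist","scene"):
    if c=="scene": get_image(c)
    for t in("blank","lever_grip","cam_pivot","guide_nose","home"): print(c,t,[(np.round(r["at"],4).tolist(),round(r["p"],2)) for r in models.tip_of(c,t)[:2]])
import pickle; pickle.dump(d,open("w2.pkl","wb"))
cv2.imwrite("pics/w2.png",cv2.resize(d["pixels"],None,fx=1.5,fy=1.5,interpolation=cv2.INTER_CUBIC))
E
```

```text
True [20.2 22.  45.4] [ 1.1 -2.4  0.8] 15.98
True [20. 22. 45.] [-0.3 -1.4  1.4] 16.25
False [20.2  4.8 45.1] [ 0.4 -0.6 -0.7] 16.51
False [ 20.8   0.6 100.6] [-0.3  0.5 -0.6] 16.93
(array([-60.2, -39.8, 199.1]), array([-0.3, -1.1,  0.1]), 18.31)
wrist blank [([0.6369, 0.0846, 0.0189], 0.73)]
wrist lever_grip [([0.5194, 0.0922, 0.0508], 0.98)]
wrist cam_pivot [([0.5988, 0.1007, 0.0198], 0.8)]
wrist guide_nose [([0.5994, 0.0502, 0.0331], 0.7)]
wrist home []
scene blank [([0.6392, 0.0883, 0.018], 0.69)]
scene lever_grip [([0.5199, 0.0889, 0.0556], 0.72), ([0.6096, -0.2396, -0.0023], 0.5)]
scene cam_pivot [([0.5966, 0.1045, 0.0258], 0.76)]
scene guide_nose [([0.6034, 0.0473, 0.0305], 0.97)]
scene home [([0.6402, 0.0811, 0.0189], 0.93)]
```

View pics/w2.png

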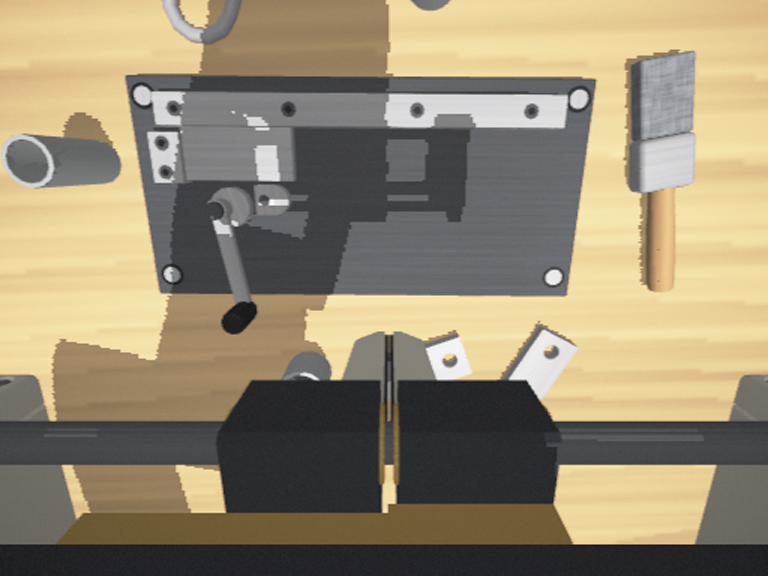

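Plate home: left end flush with the stop (x≈180), long side on the rail (y≈127), and rear end at x≈295 past the guide nose. The lever is still open, with its grip at (240,317), about 0.31 rad. Next I'll push the lever round its arc.

```bash
python3 - <<'E'
from h import *
def pose(th,off,z):
    p=th+3*np.pi/2-1.75; u=np.array([np.cos(p),np.sin(p)]); t=np.array([-u[1],u[0]])
    q=np.array([-13.4,85])+80*u-off*t; return q[0],q[1],z,p-np.pi/2
x,y,z,a=pose(.31,45,110); bot.move_ptp(w(F,(x,y,z))[0],ori(a)); print(fx())
x,y,z,a=pose(.31,45,68); go(x,y,z,.15,a=a)
for th in np.r_[.31:1.72:10j,1.8,1.88,1.96]:
    x,y,z,a=pose(th,16.5,68)
    if go(x,y,z,.06,20,a=a):
        print("force at",th)
        if th<1.6: break
        break
get_image("scene")
for t in("lever_grip","blank"): print(models.tip_of("scene",t)[:1])
E
```

```text
(array([-98.1, 119. , 110.3]), array([-0.3,  0.3, -0.6]), 20.12)
False [-98.5 118.8  68.1] [-1.  -1.2 -0.2] 20.56
False [-94.8  90.6  68.1] [-0.4  0.4  0.3] 21.18
False [-94.9  78.3  68. ] [ 0.4 -0.8 -0.4] 21.55
False [-92.8  65.8  67.9] [-1.3  0.5 -0.8] 21.92
False [-88.8  53.7  68. ] [-0.2 -0.7 -0.2] 22.28
False [-83.   42.3  68. ] [0.1 0.4 0.7] 22.65
False [-75.5  32.   68. ] [ 0.5  0.2 -0.9] 23.02
False [-66.5  23.   68. ] [ 0.2 -0.   0.1] 23.38
False [-56.2  15.5  67.9] [0.5 0.1 0.3] 23.75
False [-45.3   9.9  67.8] [-2.6  1.2  1.3] 24.12
False [-32.9   5.9  67.8] [-3.7  0.9 -0.3] 24.48
True [-31.3   5.   66.9] [-0.9  0.4  0.2] 24.69
force at 1.8
[{'at': [0.5934, 0.0168, 0.0549], 'p': 0.79}]
[{'at': [0.6394, 0.0866, 0.0172], 'p': 0.76}]
```

```bash
python3 - <<'E'
from h import *
p,_,_=fx(); 
go(-18,6,68,.03,25,a=np.pi)
go(-45,6,68,.1,a=np.pi); go(-45,6,120,.2,a=np.pi)
bot.move_ptp(w(F,(-75,-30,200))[0],ori(0))
d=wristimg(); print(fx())
for c in("wrist","scene"):
    if c=="scene": get_image(c)
    for t in("blank","lever_grip","cam_pivot"): print(c,t,[(np.round(r["at"],4).tolist(),round(r["p"],2)) for r in models.tip_of(c,t)[:1]])
im=cv2.resize(d["pixels"],None,fx=1.5,fy=1.5,interpolation=cv2.INTER_CUBIC)
cv2.imwrite("pics/w3.png",im)
print("lever pred grip",w(F,(-13.4,5,51)))
E
```

```text
True [-31.3   5.6  65.5] [-1.1 -0.5  0.5] 25.19
False [-45.1   6.1  68.1] [ 0.5 -0.7  0.2] 25.48
False [-43.8   5.8 120.8] [-0.5  0.2 -0.7] 25.89
(array([-75.1, -30. , 199.8]), array([ 0.2, -0.5, -0.2]), 28.53)
wrist blank [([0.6352, 0.0855, 0.0219], 0.9)]
wrist lever_grip [([0.592, 0.0234, 0.0505], 0.57)]
wrist cam_pivot [([0.6003, 0.1006, 0.0202], 0.91)]
scene blank [([0.6367, 0.0845, 0.0196], 0.64)]
scene lever_grip [([0.5996, 0.0198, 0.0533], 0.81)]
scene cam_pivot [([0.5969, 0.1028, 0.0248], 0.76)]
lever pred grip [[0.59472274 0.01953033 0.051     ]]
```

View pics/w3.png

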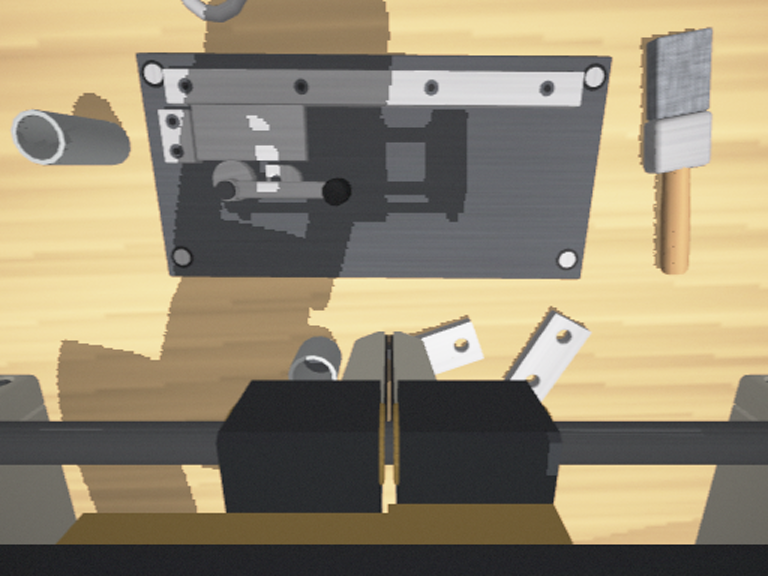

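The lever lies parallel to the rail with its grip at (336,191), and the plate is in the corner at about (192–308, 105–160). I'll do one zoomed check of the plate/stop seam before handing in.

```bash
python3 - <<'E'
from h import *
bot.move_ptp(w(F,(-50,70,170))[0],ori(0)); d=wristimg(); print(fx())
im=cv2.convertScaleAbs(d["pixels"],alpha=1.6)
for poly in ([(45,-165,34),(45,125,34)],[(9,110,34),(45,110,34)],[(7,30,30),(45,30,30),(45,110,30),(7,110,30)]): print(np.round(proj(d,w(F,poly))).tolist())
cv2.imwrite("pics/w4.png",cv2.resize(im[0:190,150:400],None,fx=3,fy=3,interpolation=cv2.INTER_CUBIC))
E
```

```text
(array([-50. ,  69.9, 170. ]), array([-0. ,  0.2,  0.3]), 29.44)
[[503.0, 94.0], [203.0, 93.0]]
[[220.0, 131.0], [219.0, 93.0]]
[[299.0, 133.0], [301.0, 94.0], [220.0, 94.0], [221.0, 133.0]]
```

View pics/w4.png

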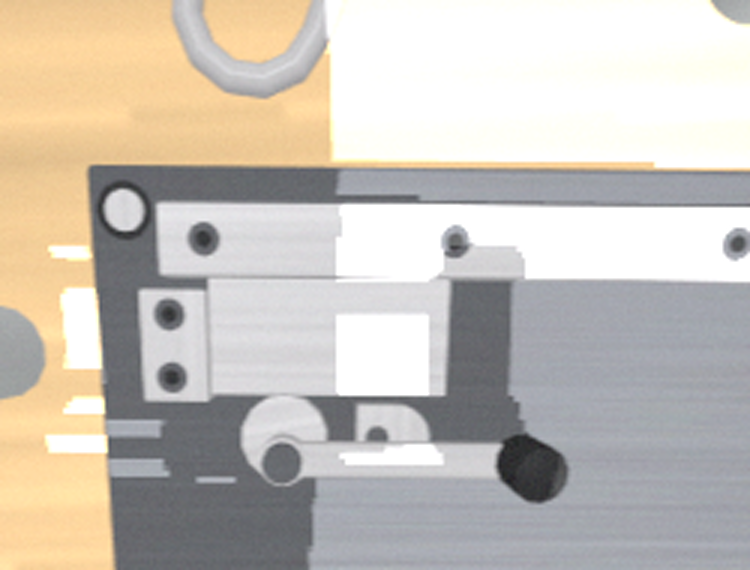

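The close-up shows the plate flush on the stop (seam x≈209) and on the rail (y≈278). The cam disc bears on its front side and the lever is parallel to the rail, so I'm handing in.

```bash
python3 -c "
from bench import bot
bot.close_job()"
```

```text
the job is handed in; nothing more can be done
```

The plate is loaded and locked, and I handed the job in. The robot's clock read about 29.4 s at the last check. No verdict is reported.

**What I did:**
- **Rail:** I pushed the plate flat onto the rail with two spread fingertips. Two presses stopped at the same place, which means firm contact.
- **Stop:** I slid it along the rail with the fingers shut, up to the end stop. Two presses again stopped at the same place.
- **Lever:** I pushed the cam lever round its arc until two presses of 20 and 25 N moved it no further.

**Last checks:**
- The close-up wrist picture shows no visible gap at the rail or the stop, the cam on the plate's front side and the lever parallel to the rail.
- The networks put the grip within about 5 mm of its calculated locked position, and the plate within about 3 mm of home. That is their own accuracy.
- Nothing on the bench looked moved in the pictures, but I did not measure the other things. The elbow, for one, is almost out of view in the last ones.

**Disagreements:**
- The first fit of the fixture's angle, from the networks alone, was about 0.02 rad off. I corrected it using the deck corners.
- Contact with the rail came about 2 mm earlier than my fit predicted, so I relied on the force stops rather than the fitted position.

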